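# Seat the weighing plate back on the kitchen scale

## Robot

A 6-joint arm with a two-finger parallel gripper is mounted at the origin on a cart in front of the work surface, level with it; the furniture and walls round the work are solid. World frame = base frame: x ahead of the robot, y to its left, z up, the work surface at z = 0. Lengths are in m, angles in rad, forces in N, time in s.
With the tool pointing down it reaches from about 0.275 to 0.825 m from the base axis. Payload 4.9 kg.
Tool frame: the origin (TCP) lies at the centre of the arm's flange, where the gripper is bolted on; the fingertips stand 173 mm ahead of it and the grasp point (between the pads) lies 155 mm ahead of it; z points along the fingers, y is the line along which they close (so a half turn about z gives the same grasp; the last joint's range is limited). The gripper opens to 85 mm and grips with 20 to 120 N. Pads are 22 mm wide; open, the fingers measure 114 mm over their backs; the gripper's body (76 mm by 85 mm) begins 54 mm behind the grasp point. The pads swing forward as they close: fully open they stand 13 mm farther back than shut.
Start: joints at [1.203, 0.326, -0.193, 1.052, 0, 1.437], TCP at [0.127, 0.535, 0.405] pointing down, gripper open.
Joint ranges: [-2.65, 2.65], [-0.97, 1.79], [-1.3, 1.35], [-1.93, 2.1], [-1.47, 1.37], [-3.14, 3.14]. Speed limits (rad/s): [2.57, 2.57, 3.14, 3.14, 3.14, 3.14].

## Interface

Orientations are given as a 3x3 rotation matrix whose columns are the frame's x, y, z axes.
In Python, from cell import robot, cams, job gives the robot as it stands.
- The arm moves only by the tool step_arm, never from a script. Its arguments are lists of equal length, an entry for each row: "offset": the shift along the tool's x, y, z in cm, a list of three; "turn": the turn, a rotation vector about the tool's x, y, z in rad, a list of three; "claw": the opening, from 0 (shut) to 1 (fully open). In form: {"offset": [[dx, dy, dz], ...], "turn": [[wx, wy, wz], ...], "claw": [claw, ...]}. A call has exactly 5 rows; each row shifts and turns the commanded pose from where the row before left it, along the tool's axes as they then stand; what a row does not reach is not made up. A row lasts 1/8 s, in which the tool goes at most 62.5 mm and 10.7 degrees, less where a joint would pass 70% of its speed; a pose out of reach is approached as far as the arm can. A call is refused whole if a number of a shift passes 6.25 or a number of a turn 0.188, either way. A call with a gripper value outside its range is refused whole. The fingers move at their own pace and stop on an object; the grip force is fixed at half the most. Time passes only in rows, so rows that do not move let the fingers close, or fill a call up. It gives the time, the measured TCP pose, the force, the opening and the grip force at its end, in the units of the state.
- robot.observe(): the state, without advancing time (a new reading comes with each control period).
- cams.capture(name): name is "scene" or "top" or "wrist"; returns the picture (480x640x3 uint8, red, green, blue); there is no depth.
- cams.get_calibration(name): a dict with "fx", "fy", "cx", "cy" (pixels), "rvec" (rotation vector, rad) and "tvec" (3), from world to camera coordinates, as OpenCV has them; the wrist camera has in their place "mount" (4x4, takes a point from camera to tool coordinates, whose origin is the TCP and whose axes are the flange's). Camera axes: x right, y down, z forward; pixel columns grow to the right and rows downward; lengths in m; the calibration is good to about 2 mm. A picture is of the moment at which its call begins: read the wrist's pose just before it. get_calibration takes no time and is no camera call.
- job.hand_in(): hands the job in; it is judged then, once.
The state is a dict: "time": time; "joints": joint angles; "joint_vel": joint speeds; "effort": joint torques, N m; "eef_pos": TCP position; "ee_rot": TCP orientation; "contact_force": force on the tool from outside, world axes, zero at the start; "torque": the same for the moment, N m; "width": opening from 0.0 (shut) to 1.0 (fully open); "gripper_force": force on a finger pad.
Only numpy, scipy, OpenCV 4.12 (cv2) and the standard library are available. Lean on these libraries where they do the work, as an engineer would, in place of code of your own. Each camera call takes 0.05 s, during which the arm holds its last target. There are 200 camera calls.

## Task

The steel weighing plate of the kitchen scale was put back carelessly after washing and only lies crooked on top of its pins. Without taking it off the scale, nudge it sideways until it drops over its pins and press it down until it snaps fully home and lies level, then zero the scale with its round button and let go. Treat the plate gently, since hard pressing or shoving spoils the weighing cell; leave the oblong button and the things around the scale alone.

Things in the scene. Friction and masses are not known exactly. Their poses are not given: they have to be found in the camera images.
- scale: Black housing of the kitchen scale, 184 x 176 mm, 30 mm high; it stands firm. Origin on the worktop (z = 0) below the middle of its pins; x points from the control panel to the rear, y to the left seen from the panel, z up. Its flat deck, 30 mm above the worktop, reaches x = -109 to +75 mm, y = -88 to +88 mm. Control panel at the -x end: a display between two buttons.
- pins_middle (a point): Point on the deck in the middle of four fixed upright steel pins, which stand at x = +-30 mm, y = +-44 mm (scale's axes). Pins are 14 mm high above the deck (tops 44 mm above the worktop), 9.4 mm thick at the foot, rounded off to 5.4 mm over their top 3.5 mm. The plate hides them.
- snap_stud (a point): Top of the snap stud, 8 mm above the deck in the middle of the pins; a sprung steel ball on its left and right catches the plate. The plate rests on the balls until it is pressed on its middle with 14 to 20 N; then it snaps down the last 7 to 8 mm. The plate hides the stud.
- weighing_plate: Loose plate, steel on top, 124 mm (its x) x 156 mm (its y) x 16 mm, 0.29 to 0.45 kg. Origin in the middle of its flat underside, x and y along its sides, z up. Underside: four sockets, 11 mm wide, 14 mm deep, at x = +-30, y = +-44 mm. At the start it lies on the pin tops (underside at z = 44 mm), 10 to 20 mm too far toward the panel, up to 20 mm left or right, turned up to 0.15 rad.
- plate_top (a point): Middle of the plate's top, 16 mm above its origin. Pushed at an edge it slides at 1 to 5 N; with its sockets within about 2 mm of the pins it drops 5 to 6 mm (top at z = 54 to 55 mm) and the pins hold it sideways. Pressed home, its top is at z = 47 mm and its middle over the middle of the pins, square to the scale. Over 45 N from the gripper would overload the weighing cell.
- zero_button (a joint): Round zero button, 17 mm across, at the right end of the control panel; 0 released, 0.0035 m fully pressed; its spring pushes back with 1.4 N at first and 4 N when fully in. It counts as pressed beyond 0.0022. The plate at its start lies partly above the panel.
- zero_button_top (a point): Middle of the top face of the round zero button when released, 35 mm above the worktop, at x = -87, y = -55 mm in the frame of the scale.
- unit_button (a joint): Oblong button (11 x 24 mm) at the left end of the control panel, same spring; it is to be left alone. 0 released, 0.0035 m pressed.
- unit_button_top (a point): Middle of the top face of the oblong button, 35 mm above the worktop, at x = -87, y = +55 mm in the frame of the scale.
- honey_jar_middle (a point): Middle of a honey jar, 71 mm across and 86 mm high, standing to the left of the scale. Bystander.
- lemon_middle (a point): Middle of a lemon, 71 x 53 x 51 mm, lying to the left of the scale near the panel's end. Bystander.
- teaspoon_middle (a point): Middle of a teaspoon, 137 x 28 x 13 mm, lying across in front of the control panel. Bystander.
- peeler_middle (a point): Middle of a vegetable peeler, 170 x 25 x 18 mm, lying across behind the scale. Bystander.

How it is judged:
On the way, in this order (a step that is already met when the one before it is completed fails the run):
1. the weighing plate is snapped fully home on its pins (z of weighing_plate in the frame of scale below 0.0326 m and horizontal distance between weighing_plate and scale below 0.003 m and angle between weighing_plate's own z axis and vertical below 0.02 rad), for 0.2 s.
2. the round zero button is pressed in (value of joint zero_button above 0.0022 m), for 0.05 s.
At the end, for the whole second after the job is handed in: The plate is home on all four pins: its underside at most 32.6 mm above the worktop, its middle within 3 mm of the middle of the pins, square to the scale within 0.06 rad, level within 0.02 rad and at rest; the round button is released again (all of step 1 and angle between the x axis of weighing_plate and the x axis of scale, either way round below 0.06 rad and linear speed of weighing_plate below 0.02 m/s and value of joint zero_button below 0.001 m); the robot touches nothing.
It fails at once if the plate is taken off the scale (lifted more than 20 mm above its pins or shifted more than 60 mm) (z of weighing_plate in the frame of scale above 0.064 m or horizontal distance between weighing_plate and scale above 0.06 m).
It fails at once if the gripper presses or shoves the plate with more than 45 N (contact force between weighing_plate and the fingers above 45 N or contact force between weighing_plate and the arm above 45 N).
It fails at once if the oblong button is pressed in (value of joint unit_button above 0.0015 m).
It fails at once if a bystander is moved more than 30 mm (distance of any of honey_jar_middle, lemon_middle, teaspoon_middle, peeler_middle from where it was at the start of the episode above 0.03 m).
It also fails if it takes over 51 s, if anything falls off the work surface, if the arm or the gripper's body presses on something with over 40 N, if the wrist force passes 120 N, or if a joint passes its speed limit or range.

## Working session

There is one attempt and no reset: what is moved stays moved. The work goes in short steps, Python scripts to look and compute and a tool call to move; the robot and the scene stay as the last step left them, time stands still between calls to the robot, and variables do not carry over. Pictures are saved under pics/ and viewed, at most 10 in all, crops included, and the job is handed in when it is done.

Besides the shell and the picture viewer there is one more tool, called after "Request:" as a command line: name --argument value ..., lists and objects as JSON in quotes. step_arm: Moves the arm, as the interface text tells. Its arguments: {"type":"object","properties":{"offset":{"type":"array","items":{"type":"array","items":{"type":"number"}}},"turn":{"type":"array","items":{"type":"array","items":{"type":"number"}}},"claw":{"type":"array","items":{"type":"number"}}},"required":["offset","turn","claw"]}

```bash
mkdir -p pics
cat > h.py <<'E'
import numpy as np, cv2
from cell import robot, cams, job
def ray(name,px,z,c=None):
    c=c or cams.get_calibration(name)
    R,_=cv2.Rodrigues(np.array(c["rvec"],float)); t=np.array(c["tvec"],float).ravel()
    px=np.atleast_2d(np.array(px,float))
    d=np.c_[(px[:,0]-c["cx"])/c["fx"],(px[:,1]-c["cy"])/c["fy"],np.ones(len(px))]@R
    o=-R.T@t
    return o+d*((z-o[2])/d[:,2])[:,None]
def shot(name,f=None):
    im=cams.capture(name)
    if f: cv2.imwrite("pics/"+f,im[:,:,::-1])
    return im
E
python3 - <<'E'
from h import *
shot("top","t0.png"); shot("scene","s0.png")
s=robot.observe(); print(s["time"],s["eef_pos"],s["ee_rot"],s["contact_force"],s["width"])
print(cams.get_calibration("top"))
E
```

```text
0.1 [0.12732571 0.5348002  0.40396841] [[-9.72780945e-01  2.31725917e-01 -5.76460998e-04]
 [ 2.31726528e-01  9.72779869e-01 -1.46387845e-03]
 [ 2.21551077e-04 -1.55761437e-03 -9.99998762e-01]] [-0.26384885 -1.05049796  0.29928422] 1.0007648359939374
{'fx': 564.5506396232287, 'fy': 564.5506396232287, 'cx': 321.9584136558049, 'cy': 240.70657660633753, 'rvec': array([ 1.94545256, -2.27956096,  0.2252864 ]), 'tvec': array([0.04663773, 0.5124076 , 0.82785676])}
```

View pics/t0.png

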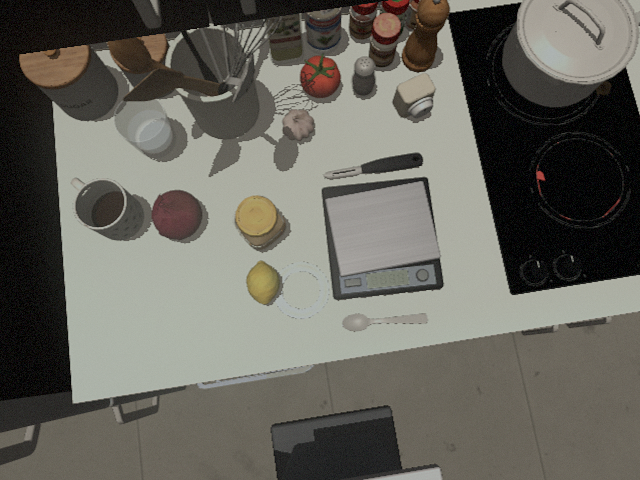

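View pics/s0.png

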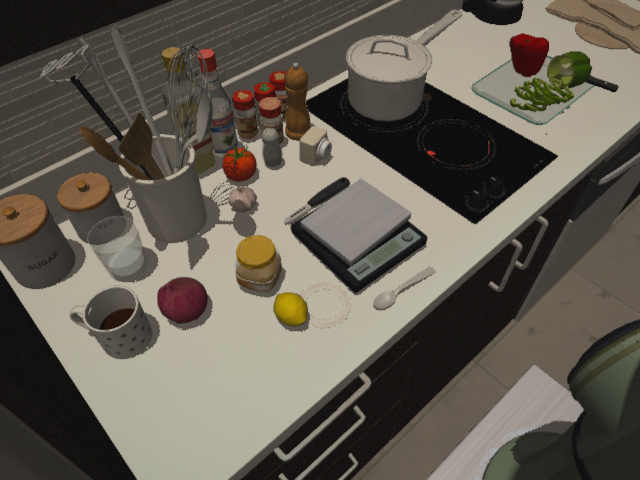

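The top view shows the scale (about 323–441, 178–298) with its panel toward the robot. The round button is near (422,275), the oblong one near (353,283), and the plate spans about 327–438 by 183–275. Next I'll measure them.

Run:
```python
from h import *
ims=[cams.capture("top").astype(float) for _ in range(3)]
im=np.mean(ims,0).astype(np.uint8); cv2.imwrite("pics/tavg.png",im[:,:,::-1])
x0,y0=310,160; cr=im[y0:310,x0:455]
cv2.imwrite("pics/crop.png",cv2.resize(cr,None,fx=5.4,fy=4*5.4/4*0.74,interpolation=cv2.INTER_CUBIC)[:600,:800,::-1])
g=cv2.cvtColor(im,cv2.COLOR_RGB2GRAY); hsv=cv2.cvtColor(im,cv2.COLOR_RGB2HSV)
print(g[230,360:440:10],g[160:300:8,380],g[200:300:5,330], g[240,310:340:3],hsv[230,380],hsv[275,385],hsv[230,300])
for n,m,z in (("notwhite",(g<75),.03),("plate",(g>95)&(g<170),.06)):
    w=np.zeros_like(g); w[170:305,312:452]=m[170:305,312:452]
    w=cv2.morphologyEx(w,cv2.MORPH_OPEN,np.ones((3,3)))
    cs,_=cv2.findContours(w,cv2.RETR_EXTERNAL,cv2.CHAIN_APPROX_NONE)
    for c in sorted(cs,key=cv2.contourArea)[-2:]:
        h=cv2.convexHull(c); a=cv2.approxPolyDP(h,6,True)[:,0]
        r=ray("top",c[:,0],z)[:,:2].astype(np.float32)
        print(n,cv2.contourArea(c),a.tolist(),cv2.minAreaRect(r)); print(ray("top",a,z)[:,:2].round(4).tolist())
print(ray("top",[[422,275],[353,283]],.035))
```

```text
[155 155 158 153 151 149 146 144] [ 45  51 170  50 150 154 150 154 153 155 154 155 157 155 139 122 123 178] [150 150 153 152 139 107  61  67  69  68  63  62  54  58 106 139 160 176
 175 174] [171 170 170 171 171 175  57  66 145 158] [ 20  10 160] [ 39  26 128] [ 35  16 173]
notwhite 666.0 [[429, 197], [323, 198], [322, 189], [426, 178]] ((0.5908910036087036, -0.13469375669956207), (0.17397353053092957, 0.03245074301958084), 81.4660415649414)
[[0.562, -0.2179], [0.5876, -0.0478], [0.6029, -0.0486], [0.5944, -0.2193]]
notwhite 1059.5 [[324, 208], [439, 259], [442, 286], [335, 298]] ((0.4918942153453827, -0.1288098841905594), (0.1732749491930008, 0.14919157326221466), 87.09956359863281)
[[0.5707, -0.0468], [0.4593, -0.2138], [0.4164, -0.2099], [0.4242, -0.0409]]
plate 162.0 [[361, 170], [323, 176]] ((0.6140569448471069, -0.0826411321759224), (0.06021353229880333, 0.011598224751651287), 80.8743667602539)
[[0.615, -0.1133], [0.6147, -0.0523]]
plate 9443.0 [[422, 181], [440, 250], [435, 283], [341, 293], [325, 199]] ((0.5006898641586304, -0.13038370013237), (0.16263900697231293, 0.1617201566696167), 0.46222591400146484)
[[0.5818, -0.2051], [0.4687, -0.2112], [0.4199, -0.1936], [0.4273, -0.0501], [0.577, -0.0494]]
[[ 0.43786974 -0.18129163  0.035     ]
 [ 0.44245505 -0.07232768  0.035     ]]
```

View pics/crop.png

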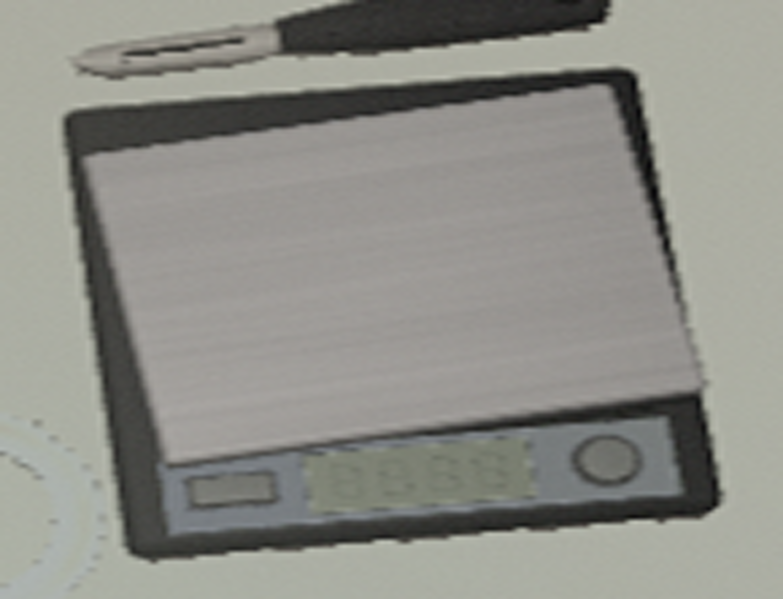

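```bash
cat >> h.py <<'E'
def fit(model,pts):
    m=np.array(model,float);p=np.array(pts)[:,:2]
    mc,pc=m.mean(0),p.mean(0); a=m-mc;b=p-pc
    th=np.arctan2((a[:,0]*b[:,1]-a[:,1]*b[:,0]).sum(),(a*b).sum())
    R=np.array([[np.cos(th),-np.sin(th)],[np.sin(th),np.cos(th)]])
    t=pc-R@mc; return t,th,R,(b-a@R.T)
E
python3 - <<'E'
from h import *
def I(l): return [[310+(u+.5)/5.4-.5,160+(v+.5)/3.996-.5] for u,v in l]
P=ray("top",I([(83,157),(612,85),(702,388),(170,463)]),.06)
t,th,R,r=fit([(.062,.078),(.062,-.078),(-.062,-.078),(-.062,.078)],P); print("plate",t,th,r.round(4).tolist())
B=ray("top",I([(607,460),(233,489)]),.035)
D=ray("top",I([(66,112),(636,70),(720,505),(135,556)]),.03)
ts,ths,Rs,r=fit([(-.087,-.055),(-.087,.055),(.075,.088),(.075,-.088),(-.109,-.088),(-.109,.088)],np.r_[B,D]); print("scale",ts,ths,r.round(4).tolist())
print("rel",Rs.T@(t-ts),th-ths)
c=cams.get_calibration("wrist");print(c)
E
```

```text
plate [ 0.51778177 -0.12978327] 0.029783947771488597 [[-0.0003, 0.0006], [-0.0003, -0.0007], [0.0004, 0.0011], [0.0002, -0.0009]]
scale [ 0.52732266 -0.13129839] -0.05105782586731378 [[0.0006, 0.0004], [0.0008, -0.0003], [-0.0016, -0.0014], [-0.0023, 0.0012], [0.0022, 0.0023], [0.0002, -0.0022]]
rel [-0.00960579  0.00102622] 0.08084177363880238
{'fx': 390.77798998738075, 'fy': 390.77798998738075, 'cx': 322.8784344433767, 'cy': 241.7294521689087, 'mount': array([[ 2.88910920e-05, -9.48648255e-01, -3.16332875e-01,
         8.22202151e-02],
       [ 9.99999981e-01, -3.37986652e-05,  1.92689856e-04,
         1.60644006e-04],
       [-1.93486525e-04, -3.16332874e-01,  9.48648236e-01,
         2.99923781e-02],
       [ 0.00000000e+00,  0.00000000e+00,  0.00000000e+00,
         1.00000000e+00]])}
```

Request:
step_arm --offset '[[0,0,0],[-2.35,-4.6,0],[-2.35,-4.6,0],[-2.35,-4.6,0],[-2.35,-4.6,0]]' --turn '[[0,0,-0.183],[0,0,0],[0,0,0],[0,0,0],[0,0,0]]' --claw '[0.5,0.5,0.5,0.5,0.5]'

```text
time: 0.88
eef_pos: [0.2123, 0.345, 0.4047]
ee_rot: [[-0.999, 0.05, 0.0], [0.05, 0.999, 0.0], [-0.0, 0.0, -1.0]]
contact_force: [1.1, 0.0, 0.2]
width: 0.502
gripper_force: 0.0
```

Request:
step_arm --offset '[[-2.35,-4.6,0],[-2.35,-4.6,0],[-2.35,-4.6,0],[-2.35,-4.6,0],[-2.35,-4.6,0]]' --turn '[[0,0,0],[0,0,0],[0,0,0],[0,0,0],[0,0,0]]' --claw '[0.5,0.5,0.5,0.5,0.5]'

```text
time: 1.5
eef_pos: [0.3179, 0.1093, 0.4049]
ee_rot: [[-0.999, 0.051, 0.001], [0.051, 0.999, 0.0], [-0.001, 0.0, -1.0]]
contact_force: [1.0, 0.2, 0.7]
width: 0.501
gripper_force: 0.0
```

Request:
step_arm --offset '[[-2.35,-4.6,0],[-2.35,-4.6,0],[-2.35,-4.6,0],[-2.35,-4.6,0],[-2.35,-4.6,0]]' --turn '[[0,0,0],[0,0,0],[0,0,0],[0,0,0],[0,0,0]]' --claw '[0.5,0.5,0.5,0.5,0.5]'

```text
time: 2.12
eef_pos: [0.4237, -0.1266, 0.4048]
ee_rot: [[-0.999, 0.051, 0.0], [0.051, 0.999, 0.0], [-0.0, 0.0, -1.0]]
contact_force: [0.7, 0.2, 0.3]
width: 0.501
gripper_force: 0.0
```

```bash
cat >> h.py <<'E'
TS=np.array([.52732,-.1313]); TH=-.0511
def pose():
    s=robot.observe(); R=np.array([[np.cos(TH),-np.sin(TH)],[np.sin(TH),np.cos(TH)]])
    q=R.T@(np.array(s["eef_pos"][:2])-TS); E=np.array(s["ee_rot"]); y=np.arctan2(-E[0,1],E[1,1])
    print("t %.2f scale xy mm"%s["time"],(q*1000).round(1),"z",round(s["eef_pos"][2]*1000,1),"yaw rel",round(y-TH,4),"tilt",E[2,:2].round(4),"F",np.round(s["contact_force"],1),"w",round(s["width"],2))
    return s
E
python3 -c "
from h import *
s=pose();c=cams.get_calibration('wrist');T=np.eye(4);T[:3,:3]=s['ee_rot'];T[:3,3]=s['eef_pos'];shot('wrist','w0.png')
"
```

```text
t 2.12 scale xy mm [-103.8   -0.6] z 404.8 yaw rel -0.0003 tilt [-0.0005  0.0001] F [0.7 0.2 0.3] w 0.5
```

View pics/w0.png

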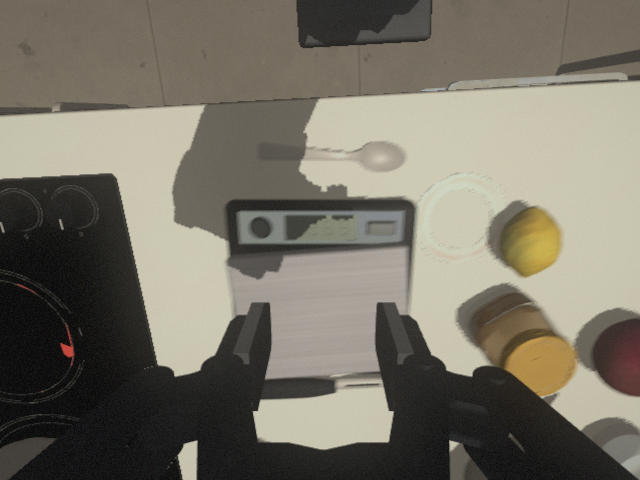

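The wrist view shows the scale centred: round button near (261,228), oblong near (381,227), and the plate's panel edge from (229,255) to (411,248). I'll cross-check the pose while descending.

```bash
cat >> h.py <<'E'
def wray(s,px,z):
    c=cams.get_calibration("wrist");T=np.eye(4);T[:3,:3]=s['ee_rot'];T[:3,3]=s['eef_pos'];T=T@c["mount"]
    px=np.atleast_2d(np.array(px,float)); d=np.c_[(px[:,0]-c["cx"])/c["fx"],(px[:,1]-c["cy"])/c["fy"],np.ones(len(px))]@T[:3,:3].T
    o=T[:3,3]; return o+d*((z-o[2])/d[:,2])[:,None]
def toscale(p):
    R=np.array([[np.cos(TH),-np.sin(TH)],[np.sin(TH),np.cos(TH)]]); return ((p[:,:2]-TS)@R*1000).round(1)
E
python3 -c "
from h import *
s=pose();print(toscale(wray(s,[[261,228],[381,227]],.035)),toscale(wray(s,[[229,255],[411,248]],.06)))"
```

```text
t 2.17 scale xy mm [-100.8   -5.1] z 404.9 yaw rel -0.0042 tilt [-0.0037 -0.0051] F [ 3.6 -5.3  0.8] w 0.5
[[-81.5 -62.8]
 [-82.1  46. ]] [[-64.8 -87.4]
 [-70.8  68.6]]
```

Request:
step_arm --offset '[[0.2,0,3.4],[0,0,3.4],[0,0,3.4],[0,0,3.4],[0,0,3.4]]' --turn '[[0,0,0],[0,0,0],[0,0,0],[0,0,0],[0,0,0]]' --claw '[0.5,0.5,0.5,0.5,0.5]'

```text
time: 2.8
eef_pos: [0.4213, -0.1245, 0.2338]
ee_rot: [[-0.999, 0.051, 0.0], [0.051, 0.999, -0.0], [-0.0, -0.0, -1.0]]
contact_force: [0.4, 0.6, 0.1]
width: 0.499
gripper_force: 0.0
```

```bash
python3 -c "
from h import *
s=pose();shot('wrist','w1.png')"
```

```text
t 2.80 scale xy mm [-106.3    1.3] z 233.8 yaw rel 0.0003 tilt [-0.0005 -0.0002] F [0.4 0.6 0.1] w 0.5
```

View pics/w1.png

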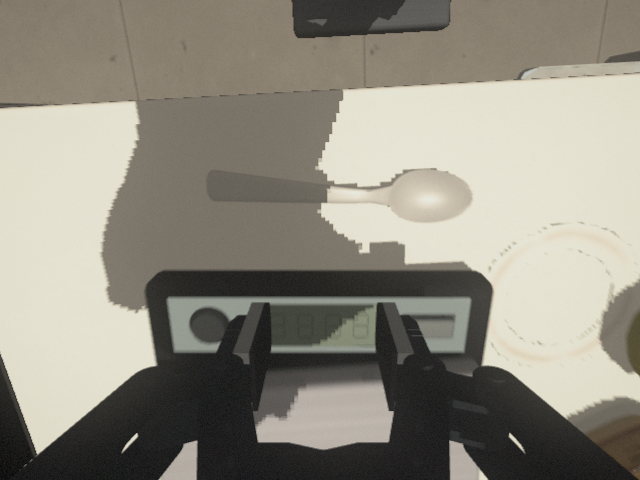

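Round button at (209,324), panel end corners at about (146,272) and (493,271); the fingers are still above the panel.

```bash
python3 -c "
from h import *
s=pose();print(toscale(wray(s,[[209,324]],.035)),toscale(wray(s,[[146,300],[493,300],[300,271]],.03)))"
```

```text
t 2.85 scale xy mm [-108.    2.] z 230.4 yaw rel 0.0002 tilt [0.0047 0.002 ] F [-1.9 -0.8 -2.6] w 0.5
[[-94.4 -51.9]] [[-104.6  -82.7]
 [-104.5   85.1]
 [-119.7   -8.1]]
```

Request:
step_arm --offset '[[0,0,0.6],[0,0,0.6],[0,0,0.5],[0,0,0.2],[0,0,0]]' --turn '[[0,0,0],[0,0,0],[0,0,0],[0,0,0],[0,0,0]]' --claw '[0.5,0.5,0.5,0.5,0.5]'

```text
time: 3.48
eef_pos: [0.4214, -0.1247, 0.2159]
ee_rot: [[-0.999, 0.051, 0.0], [0.051, 0.999, -0.0], [-0.0, -0.0, -1.0]]
contact_force: [-0.4, -0.1, -0.5]
width: 0.499
gripper_force: 0.0
```

Request:
step_arm --offset '[[-0.25,0,0],[-0.25,0,0],[-0.25,0,0],[-0.25,0,0],[-0.25,0,0]]' --turn '[[0,0,0],[0,0,0],[0,0,0],[0,0,0],[0,0,0]]' --claw '[0.5,0.5,0.5,0.5,0.5]'

```text
time: 4.1
eef_pos: [0.434, -0.1254, 0.2157]
ee_rot: [[-0.999, 0.051, 0.0], [0.051, 0.999, -0.0], [-0.0, -0.0, -1.0]]
contact_force: [0.3, -0.4, 0.6]
width: 0.5
gripper_force: 0.0
```

Request:
step_arm --offset '[[-0.2,0,0],[-0.2,0,0],[-0.2,0,0],[-0.2,0,0],[-0.2,0,0]]' --turn '[[0,0,0],[0,0,0],[0,0,0],[0,0,0],[0,0,0]]' --claw '[0.5,0.5,0.5,0.5,0.5]'

```text
time: 4.72
eef_pos: [0.4439, -0.1258, 0.2157]
ee_rot: [[-0.999, 0.051, -0.0], [0.051, 0.999, 0.0], [0.0, 0.0, -1.0]]
contact_force: [-1.3, 0.3, 1.3]
width: 0.503
gripper_force: 1.0
```

Request:
step_arm --offset '[[-0.1,0,0],[-0.1,0,0],[-0.1,0,0],[-0.1,0,0],[0,0,0]]' --turn '[[0,0,0],[0,0,0],[0,0,0],[0,0,0],[0,0,0]]' --claw '[0.5,0.5,0.5,0.5,0.5]'

```text
time: 5.35
eef_pos: [0.448, -0.1261, 0.2157]
ee_rot: [[-0.999, 0.051, 0.0], [0.051, 0.999, -0.0], [-0.0, -0.0, -1.0]]
contact_force: [-0.9, -0.1, -1.7]
width: 0.499
gripper_force: 0.5
```

Run:
```python
from h import *
pose(); im=np.mean([cams.capture("top").astype(float) for _ in range(2)],0).astype(np.uint8)
cv2.imwrite("pics/c2.png",cv2.resize(im[165:305,312:452],None,fx=4.2,fy=4.2,interpolation=cv2.INTER_CUBIC)[:,:,::-1])
```

```text
t 5.35 scale xy mm [-79.5   1.1] z 215.7 yaw rel 0.0003 tilt [-0.0004 -0.0002] F [-0.9 -0.1 -1.7] w 0.5
```

View pics/c2.png

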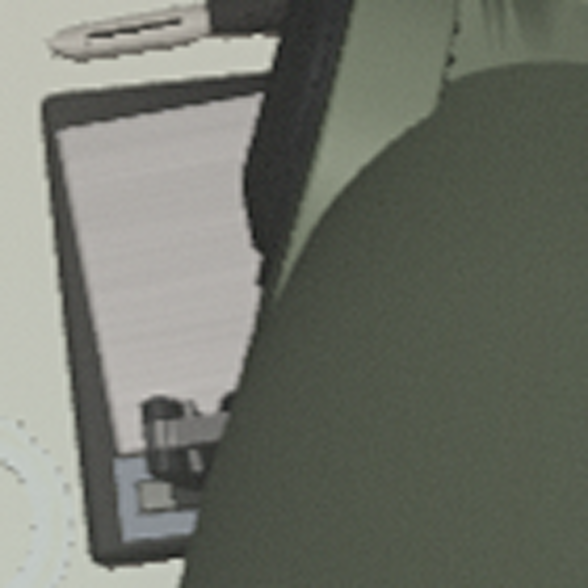

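The left edge has moved about 4.5 mm to the rear and turned roughly 0.025 rad, so the push is working. I'll continue.

Request:
step_arm --offset '[[-0.1,0,0],[-0.1,0,0],[-0.1,0,0],[-0.1,0,0],[-0.1,0,0]]' --turn '[[0,0,0],[0,0,0],[0,0,0],[0,0,0],[0,0,0]]' --claw '[0.5,0.5,0.5,0.5,0.5]'

```text
time: 6.08
eef_pos: [0.4527, -0.1262, 0.2156]
ee_rot: [[-0.999, 0.051, -0.0], [0.051, 0.999, 0.0], [0.0, 0.0, -1.0]]
contact_force: [-0.2, -0.1, 0.7]
width: 0.502
gripper_force: 0.4
```

Run:
```python
from h import *
pose(); a=cams.capture("scene")[165:300,275:440]; b=cams.capture("top")[165:305,312:400]
a=cv2.resize(a,None,fx=3,fy=3,interpolation=cv2.INTER_CUBIC); b=cv2.resize(b,None,fx=3,fy=3,interpolation=cv2.INTER_CUBIC)
o=np.zeros((420,770,3),np.uint8); o[:a.shape[0],:a.shape[1]]=a; o[:b.shape[0],500:500+b.shape[1]]=b
cv2.imwrite("pics/c3.png",o[:,:,::-1])
```

```text
t 6.08 scale xy mm [-74.8   1.3] z 215.6 yaw rel 0.0004 tilt [0.0003 0.0003] F [-0.2 -0.1  0.7] w 0.5
```

View pics/c3.png

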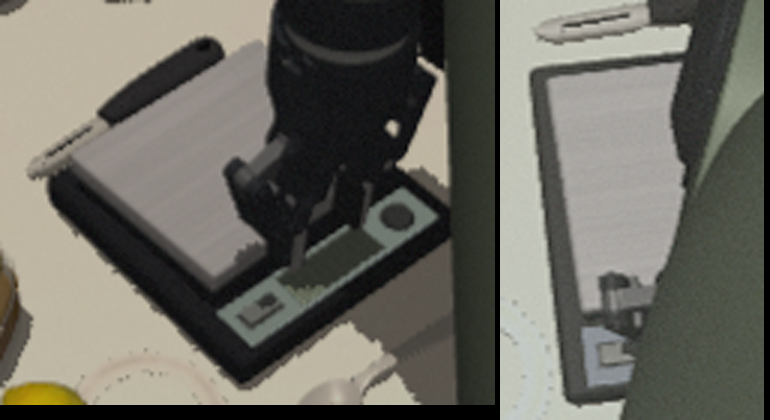

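The plate now looks nearly square. Left-edge corners in the top view are about (328,190.7) and (339.7,270.3).

Run:
```python
from h import *
for z in (.06,.0545): print(z,toscale(ray("top",[[328,190.7],[339.7,270.3]],z)))
# start measured in same way
print(toscale(ray("top",[[325.4,199.3],[341.5,275.9]],.06)))
```

```text
0.06 [[ 58.4  78.1]
 [-69.3  74. ]]
0.0545 [[ 60.   77.9]
 [-68.5  73.8]]
[[ 44.9  83.7]
 [-78.1  72.3]]
```

Request:
step_arm --offset '[[-0.1,0,0],[-0.05,0,0],[-0.05,0,0],[0,0,0],[0,0,0]]' --turn '[[0,0,0],[0,0,0],[0,0,0],[0,0,0],[0,0,0]]' --claw '[0.5,0.5,0.5,0.5,0.5]'

```text
time: 6.8
eef_pos: [0.4547, -0.1264, 0.2157]
ee_rot: [[-0.999, 0.051, -0.0], [0.051, 0.999, -0.0], [0.0, -0.0, -1.0]]
contact_force: [1.0, -0.3, -0.3]
width: 0.498
gripper_force: 0.0
```

Request:
step_arm --offset '[[-0.05,0,0],[-0.05,0,0],[0,0,0],[0,0,0],[0,0,0]]' --turn '[[0,0,0],[0,0,0],[0,0,0],[0,0,0],[0,0,0]]' --claw '[0.5,0.5,0.5,0.5,0.5]'

```text
time: 7.42
eef_pos: [0.4557, -0.1265, 0.2157]
ee_rot: [[-0.999, 0.051, 0.0], [0.051, 0.999, -0.0], [-0.0, -0.0, -1.0]]
contact_force: [-0.3, -0.2, -0.4]
width: 0.502
gripper_force: 0.0
```

Run:
```python
from h import *
for _ in range(3): pose(); cams.capture("top")
a=cams.capture("scene")[165:300,275:440]; b=cams.capture("top")[165:305,312:400]
a=cv2.resize(a,None,fx=3,fy=3,interpolation=cv2.INTER_CUBIC); b=cv2.resize(b,None,fx=3,fy=3,interpolation=cv2.INTER_CUBIC)
o=np.zeros((420,770,3),np.uint8); o[:a.shape[0],:a.shape[1]]=a; o[:b.shape[0],500:500+b.shape[1]]=b
cv2.imwrite("pics/c4.png",o[:,:,::-1])
```

```text
t 7.42 scale xy mm [-71.7   1.2] z 215.7 yaw rel 0.0003 tilt [-0. -0.] F [-0.3 -0.2 -0.4] w 0.5
t 7.47 scale xy mm [-71.7   1.2] z 215.7 yaw rel 0.0003 tilt [ 0. -0.] F [ 0.5  0.4 -0. ] w 0.5
t 7.53 scale xy mm [-71.7   1.2] z 215.7 yaw rel 0.0003 tilt [0. 0.] F [0.3 1.3 0.1] w 0.5
```

View pics/c4.png

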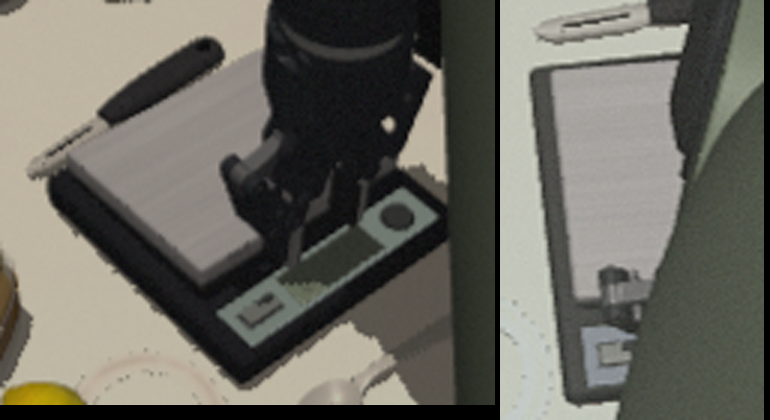

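The plate edge is now square, with its corners near (329,188) and (337.7,266.3). The lower-left corner moved further than the push, which suggests it dropped.

Run:
```python
from h import *
for z in (.06,.0545): print(z,toscale(ray("top",[[329,188],[337.7,266.3]],z)))
```

```text
0.06 [[ 62.6  76.1]
 [-62.8  76.4]]
0.0545 [[ 64.3  75.9]
 [-62.   76.2]]
```

Request:
step_arm --offset '[[1,0,0],[1,0,0],[0,0,-2],[0,0,-4],[0,0,-4]]' --turn '[[0,0,0],[0,0,0],[0,0,0],[0,0,0],[0,0,0]]' --claw '[0.5,0.5,0.5,0,0]'

```text
time: 8.3
eef_pos: [0.4347, -0.1252, 0.3164]
ee_rot: [[-0.999, 0.051, -0.001], [0.051, 0.999, 0.001], [0.001, 0.001, -1.0]]
contact_force: [0.3, -0.3, 0.0]
width: 0.086
gripper_force: 0.0
```

Request:
step_arm --offset '[[4,0,-2],[4,0,0],[4,0,0],[0,0,0],[0,0,0]]' --turn '[[0,0,0],[0,0,0],[0,0,0],[0,0,0],[0,0,0]]' --claw '[0,0,0,0,0]'

```text
time: 8.93
eef_pos: [0.3161, -0.1196, 0.3359]
ee_rot: [[-0.999, 0.051, 0.001], [0.051, 0.999, -0.001], [-0.001, -0.001, -1.0]]
contact_force: [0.0, 0.1, 0.5]
width: 0.001
gripper_force: 0.0
```

Run:
```python
from h import *
pose(); a=cams.capture("scene")[165:300,275:440]; b=cams.capture("top")[165:305,312:452]
a=cv2.resize(a,None,fx=2.4,fy=2.4,interpolation=cv2.INTER_CUBIC); b=cv2.resize(b,None,fx=2.8,fy=2.8,interpolation=cv2.INTER_CUBIC)
o=np.zeros((420,800,3),np.uint8); o[:a.shape[0],:a.shape[1]]=a; o[:b.shape[0],400:400+b.shape[1]]=b
cv2.imwrite("pics/c5.png",o[:,:,::-1])
```

```text
t 8.93 scale xy mm [-211.6    0.9] z 335.9 yaw rel -0.0002 tilt [-0.0014 -0.0006] F [0.  0.1 0.5] w 0.0
```

View pics/c5.png

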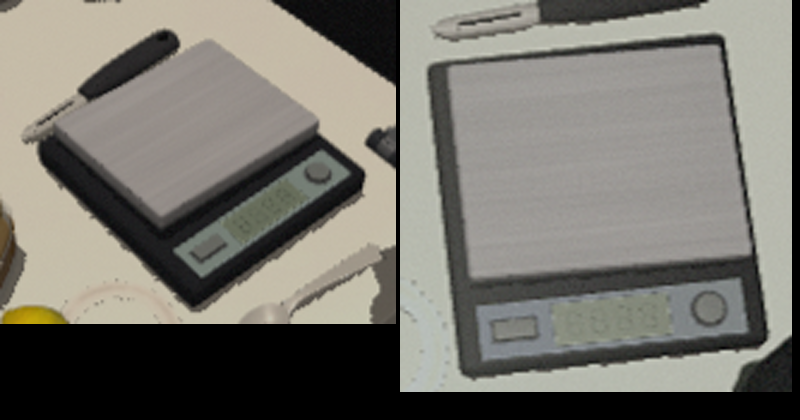

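The plate looks square: top corners at crop pixels (448,67), (720,44), (751,255) and (471,279). I'll fit its pose, taking deck and buttons from the same view.

Run:
```python
from h import *
def I(l): return [[312+(u-400+.5)/2.8-.5,165+(v+.5)/2.8-.5] for u,v in l]
M=[(.062,.078),(.062,-.078),(-.062,-.078),(-.062,.078)]
B=ray("top",I([(709,308),(515,328)]),.035)
D=ray("top",I([(429,65),(723,36),(767,345),(460,376)]),.03)
ts,ths,Rs,r=fit([(-.087,-.055),(-.087,.055),(.075,.088),(.075,-.088),(-.109,-.088),(-.109,.088)],np.r_[B,D]); print("scale",ts,ths)
print("btn",B[:,:2],toscale(B))
for z in (.06,.0545):
    t,th,R,r=fit(M,ray("top",I([(448,67),(720,44),(751,255),(471,279)]),z)); print(z,t,th,"rel",(Rs.T@(t-ts)).round(4),th-ths,r.round(4).tolist())
pose()
```

```text
scale [ 0.52672691 -0.13095685] -0.05687783903193502
btn [[ 0.43836025 -0.18144436]
 [ 0.44434618 -0.07225189]] [[-86.3 -54.6]
 [-85.9  54.7]]
0.06 [ 0.52673059 -0.13145211] -0.06510961727892606 rel [ 0.     -0.0005] -0.00823177824699104 [[-0.0009, -0.0004], [-0.0017, 0.0018], [0.0009, 0.0003], [0.0017, -0.0017]]
0.0545 [ 0.52794783 -0.1322195 ] -0.06510961727892613 rel [ 0.0013 -0.0012] -0.00823177824699111 [[-0.0005, 0.0001], [-0.0014, 0.0013], [0.0004, -0.0002], [0.0014, -0.0012]]
t 9.03 scale xy mm [-211.     0.9] z 335.9 yaw rel 0.0006 tilt [-0.001  -0.0004] F [0.4 0.2 0.4] w -0.0
```

Request:
step_arm --offset '[[-4.2,0,0],[-4.2,0,0],[-4.2,0,0],[-4.2,0,0],[-4.3,-0.1,0]]' --turn '[[0,0,0],[0,0,0],[0,0,0],[0,0,0],[0,0,0]]' --claw '[0,0,0,0,0]'

```text
time: 9.65
eef_pos: [0.5288, -0.1308, 0.3349]
ee_rot: [[-0.999, 0.05, -0.0], [0.05, 0.999, 0.0], [0.0, 0.0, -1.0]]
contact_force: [0.0, 0.1, -0.8]
width: 0.002
gripper_force: 0.0
```

Request:
step_arm --offset '[[0,0,3],[0,0,3],[0,0,3],[0,0,0.6],[0,0,0.2]]' --turn '[[0,0,0],[0,0,0],[0,0,0],[0,0,0],[0,0,0]]' --claw '[0,0,0,0,0]'

```text
time: 10.28
eef_pos: [0.5271, -0.131, 0.2376]
ee_rot: [[-0.999, 0.05, -0.0], [0.05, 0.999, 0.0], [0.0, 0.0, -1.0]]
contact_force: [-0.5, 0.5, 0.1]
width: 0.002
gripper_force: 0.0
```

Request:
step_arm --offset '[[0,0,0.2],[0,0,0.2],[0,0,0.1],[0,0,0],[0,0,0]]' --turn '[[0,0,0],[0,0,0],[0,0,0],[0,0,0],[0,0,0]]' --claw '[0,0,0,0,0]'

```text
time: 10.9
eef_pos: [0.5266, -0.1311, 0.2329]
ee_rot: [[-0.999, 0.051, 0.0], [0.051, 0.999, -0.0], [-0.0, -0.0, -1.0]]
contact_force: [0.1, -0.1, -0.3]
width: 0.003
gripper_force: 0.0
```

Tip is at about 60 mm with no contact yet. I'll go down 1 mm at a time.

Request:
step_arm --offset '[[0,0,0.1],[0,0,0.1],[0,0,0.1],[0,0,0],[0,0,0]]' --turn '[[0,0,0],[0,0,0],[0,0,0],[0,0,0],[0,0,0]]' --claw '[0,0,0,0,0]'

```text
time: 11.52
eef_pos: [0.5266, -0.1311, 0.2296]
ee_rot: [[-0.999, 0.051, -0.0], [0.051, 0.999, 0.0], [0.0, 0.0, -1.0]]
contact_force: [0.1, 0.1, 0.4]
width: 0.004
gripper_force: 0.0
```

Request:
step_arm --offset '[[0,0,0.1],[0,0,0.1],[0,0,0.05],[0,0,0],[0,0,0]]' --turn '[[0,0,0],[0,0,0],[0,0,0],[0,0,0],[0,0,0]]' --claw '[0,0,0,0,0]'

```text
time: 12.15
eef_pos: [0.5265, -0.1311, 0.2273]
ee_rot: [[-0.999, 0.051, -0.0], [0.051, 0.999, -0.0], [0.0, -0.0, -1.0]]
contact_force: [-2.0, -0.8, 2.4]
width: 0.001
gripper_force: 1.3
```

Contact is at a top height of about 54.5 mm, so the plate has dropped over the pins. Now I'll press in small steps.

Request:
step_arm --offset '[[0,0,0.04],[0,0,0.04],[0,0,0],[0,0,0],[0,0,0]]' --turn '[[0,0,0],[0,0,0],[0,0,0],[0,0,0],[0,0,0]]' --claw '[0,0,0,0,0]'

```text
time: 12.78
eef_pos: [0.5266, -0.131, 0.2265]
ee_rot: [[-0.999, 0.051, 0.0], [0.051, 0.999, 0.0], [-0.0, 0.0, -1.0]]
contact_force: [-2.3, -0.7, 4.4]
width: 0.001
gripper_force: 2.6
```

Request:
step_arm --offset '[[0,0,0.05],[0,0,0.05],[0,0,0.05],[0,0,0],[0,0,0]]' --turn '[[0,0,0],[0,0,0],[0,0,0],[0,0,0],[0,0,0]]' --claw '[0,0,0,0,0]'

```text
time: 13.4
eef_pos: [0.5266, -0.1311, 0.2247]
ee_rot: [[-0.999, 0.051, -0.0], [0.051, 0.999, 0.0], [0.0, 0.0, -1.0]]
contact_force: [-1.4, -0.9, -0.4]
width: 0.001
gripper_force: 0.0
```

Request:
step_arm --offset '[[0,0,0.05],[0,0,0.05],[0,0,0.05],[0,0,0],[0,0,0]]' --turn '[[0,0,0],[0,0,0],[0,0,0],[0,0,0],[0,0,0]]' --claw '[0,0,0,0,0]'

```text
time: 14.02
eef_pos: [0.5266, -0.1311, 0.2234]
ee_rot: [[-0.999, 0.051, -0.0], [0.051, 0.999, 0.0], [0.0, 0.0, -1.0]]
contact_force: [0.2, 0.1, -0.4]
width: 0.0
gripper_force: 0.0
```

Force vanished, which suggests a snap. I'll feel for the plate at 47 mm (TCP z about 220).

Request:
step_arm --offset '[[0,0,0.1],[0,0,0.1],[0,0,0.05],[0,0,0],[0,0,0]]' --turn '[[0,0,0],[0,0,0],[0,0,0],[0,0,0],[0,0,0]]' --claw '[0,0,0,0,0]'

```text
time: 14.65
eef_pos: [0.5266, -0.1311, 0.2209]
ee_rot: [[-0.999, 0.051, 0.0], [0.051, 0.999, -0.0], [-0.0, -0.0, -1.0]]
contact_force: [-0.7, -1.6, 0.3]
width: 0.0
gripper_force: 0.0
```

Request:
step_arm --offset '[[0,0,0.05],[0,0,0.05],[0,0,0],[0,0,0],[0,0,0]]' --turn '[[0,0,0],[0,0,0],[0,0,0],[0,0,0],[0,0,0]]' --claw '[0,0,0,0,0]'

```text
time: 15.28
eef_pos: [0.5266, -0.1311, 0.2204]
ee_rot: [[-0.999, 0.051, 0.0], [0.051, 0.999, -0.0], [-0.0, -0.0, -1.0]]
contact_force: [-1.7, 1.1, 6.0]
width: 0.002
gripper_force: 2.7
```

Firm contact at the home height. I'll press a little more to make sure it is seated, then lift.

Request:
step_arm --offset '[[0,0,0.05],[0,0,0.05],[0,0,0],[0,0,0],[0,0,0]]' --turn '[[0,0,0],[0,0,0],[0,0,0],[0,0,0],[0,0,0]]' --claw '[0,0,0,0,0]'

```text
time: 15.9
eef_pos: [0.5266, -0.131, 0.2204]
ee_rot: [[-0.999, 0.051, 0.001], [0.051, 0.999, -0.0], [-0.001, -0.0, -1.0]]
contact_force: [-4.0, 2.1, 13.6]
width: 0.001
gripper_force: 6.9
```

Request:
step_arm --offset '[[0,0,-0.2],[0,0,-1],[0,0,-3],[0,0,-2],[0,0,0]]' --turn '[[0,0,0],[0,0,0],[0,0,0],[0,0,0],[0,0,0]]' --claw '[0,0,0,0,0]'

```text
time: 16.52
eef_pos: [0.5274, -0.1314, 0.2826]
ee_rot: [[-0.999, 0.051, 0.003], [0.051, 0.999, -0.001], [-0.003, -0.001, -1.0]]
contact_force: [0.9, -1.2, -0.3]
width: -0.002
gripper_force: 0.0
```

Run:
```python
from h import *
pose()
d=np.array([.43836,-.18144])  # button seen
s=robot.observe(); E=np.array(s["ee_rot"]); print("tool delta cm",(E.T@(np.r_[d,s["eef_pos"][2]]-s["eef_pos"])*100).round(2))
```

```text
t 16.52 scale xy mm [ 0.1 -0.1] z 282.6 yaw rel 0.0003 tilt [-0.0035 -0.0011] F [ 0.9 -1.2 -0.3] w -0.0
tool delta cm [ 8.64 -5.45 -0.02]
```

Request:
step_arm --offset '[[3,-1.9,0],[3,-1.9,0],[2.7,-1.7,0],[0,0,0],[0,0,0]]' --turn '[[0,0,0],[0,0,0],[0,0,0],[0,0,0],[0,0,0]]' --claw '[0,0,0,0,0]'

```text
time: 17.15
eef_pos: [0.4373, -0.1816, 0.2806]
ee_rot: [[-0.999, 0.051, 0.0], [0.051, 0.999, 0.0], [-0.0, 0.0, -1.0]]
contact_force: [0.7, 0.5, 0.4]
width: 0.0
gripper_force: 0.0
```

Request:
step_arm --offset '[[0,0,3],[0,0,2.5],[0,0,1],[0,0,0.3],[0,0,0]]' --turn '[[0,0,0],[0,0,0],[0,0,0],[0,0,0],[0,0,0]]' --claw '[0,0,0,0,0]'

```text
time: 17.77
eef_pos: [0.4374, -0.1816, 0.2133]
ee_rot: [[-0.999, 0.05, 0.001], [0.05, 0.999, -0.0], [-0.001, -0.0, -1.0]]
contact_force: [-1.6, 0.3, 0.0]
width: -0.002
gripper_force: 0.0
```

```bash
python3 -c "
from h import *
pose()"
```

```text
t 17.77 scale xy mm [-87.2 -54.8] z 213.3 yaw rel 0.0007 tilt [-0.0007 -0.0003] F [-1.6  0.3  0. ] w -0.0
```

Request:
step_arm --offset '[[0,0,0.3],[0,0,0.2],[0,0,0.1],[0,0,0.1],[0,0,0]]' --turn '[[0,0,0],[0,0,0],[0,0,0],[0,0,0],[0,0,0]]' --claw '[0,0,0,0,0]'

```text
time: 18.4
eef_pos: [0.4372, -0.1818, 0.2061]
ee_rot: [[-0.999, 0.051, 0.001], [0.051, 0.999, -0.0], [-0.001, -0.0, -1.0]]
contact_force: [0.9, 0.1, 3.3]
width: -0.005
gripper_force: 1.4
```

Request:
step_arm --offset '[[0,0,0.07],[0,0,0.07],[0,0,0.05],[0,0,0],[0,0,0]]' --turn '[[0,0,0],[0,0,0],[0,0,0],[0,0,0],[0,0,0]]' --claw '[0,0,0,0,0]'

```text
time: 19.02
eef_pos: [0.4372, -0.1818, 0.2048]
ee_rot: [[-0.999, 0.051, 0.001], [0.051, 0.999, -0.001], [-0.001, -0.001, -1.0]]
contact_force: [-0.9, 0.3, 11.5]
width: -0.003
gripper_force: 5.7
```

Bottomed out (11.5 N). Retreating for a final check.

Request:
step_arm --offset '[[0,0,-0.5],[0,0,-2],[0,0,-4],[0,0,-4],[0,0,-3]]' --turn '[[0,0,0],[0,0,0],[0,0,0],[0,0,0],[0,0,0]]' --claw '[0,0,0,0,0]'

```text
time: 19.65
eef_pos: [0.4366, -0.1814, 0.3402]
ee_rot: [[-0.999, 0.051, -0.001], [0.051, 0.999, 0.0], [0.001, 0.0, -1.0]]
contact_force: [0.4, -0.3, 0.2]
width: -0.001
gripper_force: 0.0
```

Request:
step_arm --offset '[[4,2,0],[4,2,0],[4,2,0],[0,0,0],[0,0,0]]' --turn '[[0,0,0],[0,0,0],[0,0,0],[0,0,0],[0,0,0]]' --claw '[0,0,0,0,0]'

```text
time: 20.27
eef_pos: [0.3205, -0.1158, 0.3392]
ee_rot: [[-0.999, 0.051, 0.001], [0.051, 0.999, -0.001], [-0.001, -0.001, -1.0]]
contact_force: [-0.0, -0.4, -0.3]
width: 0.001
gripper_force: 0.0
```

Run:
```python
from h import *
pose(); a=cams.capture("scene")[165:300,275:440]; b=cams.capture("top")[165:305,312:452]
a=cv2.resize(a,None,fx=2.4,fy=2.4,interpolation=cv2.INTER_CUBIC); b=cv2.resize(b,None,fx=2.8,fy=2.8,interpolation=cv2.INTER_CUBIC)
o=np.zeros((420,800,3),np.uint8); o[:a.shape[0],:a.shape[1]]=a; o[:b.shape[0],400:400+b.shape[1]]=b
cv2.imwrite("pics/c6.png",o[:,:,::-1])
```

```text
t 20.27 scale xy mm [-207.4    4.9] z 339.2 yaw rel 0.0002 tilt [-0.0008 -0.0006] F [-0.  -0.4 -0.3] w 0.0
```

View pics/c6.png

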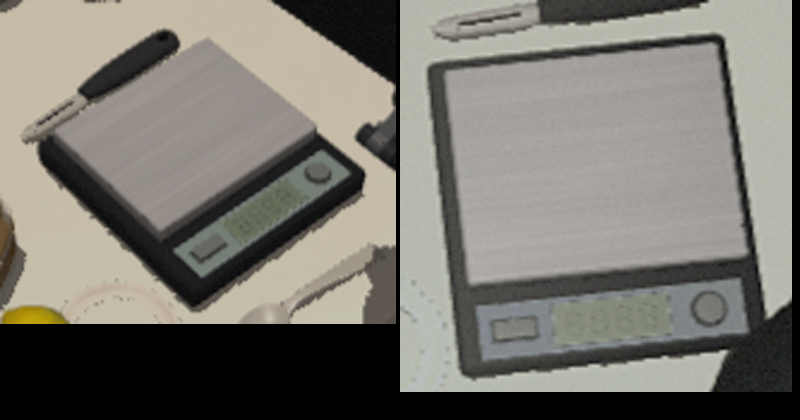

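The plate sits visibly lower now, level with the panel, and both buttons are up. As a numerical check, I'll compare predicted and actual edges of the plate in the scene view.

Run:
```python
from h import *
c=cams.get_calibration("scene");K=np.array([[c["fx"],0,c["cx"]],[0,c["fy"],c["cy"]],[0,0,1]])
R=np.array([[np.cos(TH),-np.sin(TH)],[np.sin(TH),np.cos(TH)]])
for z in (.0545,.047):
    P=np.array([np.r_[TS+R@np.array(m),z] for m in [(.062,.078),(.062,-.078),(-.062,-.078),(-.062,.078)]])
    p=cv2.projectPoints(P,c["rvec"],c["tvec"],K,None)[0][:,0]; print(z,((p-[275,165])*2.4).round(0).tolist())
a,b=[cv2.cvtColor(cv2.imread("pics/"+f)[:324,:396],cv2.COLOR_BGR2GRAY) for f in ("c5.png","c6.png")]
# vertical luminance profiles: near rear corner, left, front, right corners
for u,v0,v1 in ((208,20,70),(100,70,110),(75,110,160),(162,190,260),(240,160,215),(300,110,165),(270,60,110)):
    print(u,v0,a[v0:v1:3,u].tolist(),"\n   ",b[v0:v1:3,u].tolist())
```

```text
0.0545 [[54.0, 122.0], [209.0, 29.0], [320.0, 118.0], [162.0, 222.0]]
0.047 [[54.0, 128.0], [208.0, 36.0], [319.0, 124.0], [162.0, 229.0]]
208 20 [187, 187, 187, 187, 188, 190, 176, 147, 140, 141, 143, 143, 145, 145, 142, 141, 142] 
    [187, 186, 186, 186, 187, 185, 159, 144, 141, 142, 146, 146, 146, 147, 145, 142, 142]
100 70 [76, 36, 43, 44, 43, 41, 39, 28, 23, 113, 145, 146, 143, 145] 
    [75, 39, 43, 46, 42, 40, 38, 28, 31, 80, 102, 140, 149, 147]
75 110 [136, 145, 143, 142, 143, 146, 147, 146, 146, 142, 129, 94, 75, 70, 55, 33, 26] 
    [127, 92, 118, 145, 147, 145, 145, 147, 149, 148, 146, 148, 145, 138, 89, 67, 67]
162 190 [143, 141, 142, 143, 143, 142, 141, 143, 131, 89, 73, 75, 60, 34, 19, 15, 18, 28, 32, 29, 30, 31, 30, 27] 
    [145, 145, 147, 148, 145, 142, 144, 145, 143, 144, 143, 145, 141, 111, 71, 66, 57, 37, 29, 31, 28, 29, 27, 28]
240 160 [142, 143, 139, 102, 74, 66, 59, 34, 16, 18, 25, 28, 31, 27, 43, 100, 113, 108, 106] 
    [146, 143, 143, 143, 145, 138, 104, 68, 62, 52, 31, 26, 30, 26, 41, 99, 114, 109, 106]
300 110 [142, 143, 142, 139, 142, 144, 143, 125, 88, 70, 64, 46, 21, 17, 20, 29, 27, 39, 94] 
    [175, 145, 143, 146, 142, 142, 145, 145, 145, 124, 79, 64, 56, 35, 29, 27, 28, 40, 95]
270 60 [186, 188, 187, 188, 187, 188, 188, 177, 153, 145, 142, 141, 141, 142, 142, 142, 143] 
    [187, 188, 188, 187, 186, 187, 187, 188, 188, 165, 146, 144, 144, 143, 143, 142, 143]
```

All measured plate edges match the level, home prediction (z = 47 mm) to within about 1–3 crop pixels, i.e. roughly 1 image pixel. Handing in.

```bash
python3 -c "
from h import *
pose(); print(job.hand_in())"
```

```text
t 20.38 scale xy mm [-206.8    4.6] z 339.2 yaw rel 0.0002 tilt [-0.0007 -0.0004] F [-0.5  0.1 -0. ] w -0.0
the job is handed in; nothing more can be done
None
```

The plate is snapped home and level, and the scale was zeroed with the round button. The arm is clear, and I handed the job in at about 20 s; the hand-in gave no verdict.

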